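# Load a copper test coupon under the spring clip of a bench fixture

### The arm

A 6-joint arm with a two-finger parallel gripper is mounted at the origin on the work surface. World frame = base frame: x ahead of the robot, y to its left, z up, the work surface at z = 0. Lengths are in m, angles in rad, forces in N, time in s.
With the tool pointing down it reaches from about 0.35 to 0.975 m from the base axis. Payload 4.9 kg.
Tool frame: the origin (TCP) lies midway between the tips of the shut fingers; the grasp point (between the pads) lies ctrl.grip_point_offset behind it (ctrl.grip_point_offset is the distance from the TCP to the grasp point, in m); x points along the fingers, y is the direction in which the jaws open and shut, and the axes are right-handed (so a half turn about x gives the same grasp; the last joint's range is limited). The gripper opens to 85 mm and grips with 20 to 120 N. Pads are 22 mm wide; open, the fingers measure 114 mm over their backs; the gripper's body (76 mm by 85 mm) begins 54 mm behind the grasp point. The pads swing forward as they close: fully open they stand 13 mm farther back than shut.
Start: joints at [1.025, 0.053, 1.613, -0, 1.476, -0.119], TCP at [0.259, 0.569, 0.231] pointing down, gripper open.
Joint ranges: [-3.01, 3.01], [-1.01, 2.22], [0.06, 2.58], [-1.02, 4.17], [0.09, 2.62], [-3.14, 3.14]. Speed limits (rad/s): [2.57, 2.57, 3.14, 3.14, 3.14, 3.14].

### API

Orientations are given as a rotation vector (axis times angle).
In Python, from station import ctrl gives the robot as it stands. The module is installed in compiled form; this text tells all that it offers.
- The arm moves only by the tool drive_tool, never from a script. Its argument "commands" is text: rows parted by semicolons, each of 5 numbers parted by spaces: the closure, from -1 (fully open) to 1 (shut), so that 0 is half open, then the shift along the tool's x, y, z in units of 40 mm (1.0 is 40 mm), then the turn about the tool's x in units of 5 degrees (1.0 is 5 degrees). A call has 1 to 8 rows; each row is the pose to reach, as a shift and turn from the pose commanded when the call began, along the tool's axes at that moment; what a row does not reach only later rows make up. A row lasts 1/12 s, in which the tool goes at most 41.7 mm and 7.16 degrees, less where a joint would pass 70% of its speed; a pose out of reach is approached as far as the arm can. A call with a gripper value outside its range is refused whole. The fingers move at their own pace and stop on an object; "newtons" is the grip in N (left out, the last holds). Time passes only in rows, so rows that repeat a pose let the fingers close. It gives the time, the measured TCP pose, the force and the opening at its end, in the units of the state.
- ctrl.get_obs(): the state, without advancing time (a new reading comes with each control period).
- ctrl.get_image(name): name is "side" or "top"; returns (picture, depth): 400x640x3 uint8, blue, green, red; 400x640 float32, m along the optical axis (not along the pixel's ray), 0 where there is no reading.
- ctrl.camera_info(name): a dict with "K" (3x3 intrinsics, pixels), "T" (4x4, takes a point from camera to world coordinates). Camera axes: x right, y down, z forward; pixel columns grow to the right and rows downward; lengths in m; the calibration is good to about 2 mm. A picture is of the moment at which its call begins. camera_info takes no time and is no camera call.
- ctrl.finish_job(): hands the job in, once; it reports no verdict.
The state is a dict: "t": time; "q": joint angles; "dq": joint speeds; "effort": joint torques, N m; "tool_pos": TCP position; "tool_rot": TCP orientation; "contact_force": force on the tool from outside, world axes, zero at the start; "wrist_torque": the same for the moment, N m; "opening": finger opening in m.
Only numpy, scipy, OpenCV 4.12 (cv2) and the standard library are available. Lean on these libraries where they do the work, as an engineer would, in place of code of your own. Each camera call takes 0.05 s, during which the arm holds its last target.

### The job

Load the copper test coupon into the clip fixture: hold the clip's long press bar down with one fingertip so that its nose lifts, and with the other fingertip push the coupon along its channel, beneath the nose, until it is fully home against the end stop. Keep the bar down until the coupon is home, then let it up so that the nose clamps the coupon. Only press and push: do not lift the coupon, and leave the parts, tools and pots lying around where they are.

Things in the scene. Friction and masses are not known exactly. Their poses are not given: they have to be found in the camera images.
- fixture: Clip fixture fixed to the bench: steel base plate 180 x 205 x 6 mm (x -138 to 42, y -111 to 93) with an aluminium bed. Origin on the table top, on the channel's centre line, below the clip's nose; x = push direction along the channel to the end stop, y towards the press bar, z up. Bed top at z = 16 mm, channel 48 mm wide (y -24 to 24) between rails with tops at z = 21 mm, open at its -x end (x = -130 mm).
- stop (a point): Foot of the end stop's face, on the channel's centre line: fixture x = 25, y = 0, z = 16 mm. The stop is 8 mm high. The coupon is home when its leading edge touches this face; its centre is then at fixture x = -10 mm and its trailing edge at x = -45 mm.
- hinge (a point): Middle of the clip's hinge axis, which runs parallel to the channel at fixture y = 36, z = 24 mm. Its lugs, at both ends of the bar, reach z = 30 mm.
- coupon_center (a point): Centre of the copper test coupon: a loose flat plate 70 mm (its x, along the channel) x 44 x 8 mm, about 0.2 kg, flat in the channel before the clip's nose, with 2 mm play at either side; underside at z = 16 mm, top at z = 24 mm. It starts at about fixture x = -71 to -53 mm.
- clip (a joint): Angle of the spring clip (rad), a steel rocker: 0 = let go, empty (nose 3 mm above the bed: the coupon cannot enter), about 0.12 = nose resting on the coupon, above 0.14 = nose clear of the coupon, 0.27 = hard stop. Pressing the bar down makes it grow; it springs back. 0.22 takes about 10 N at the middle of the bar's width.
- bar_top (a point): Middle of the top of the clip's press bar, a smooth steel strip beside the channel, 140 mm long (fixture x -125 to 15) x 40 mm (y 46 to 86). Let go, it slopes up away from the channel, this point about 26 mm above the table; at 0.22 rad it is level at 19 mm (3 mm above the bed); at the stop 17.5 mm. So fingertips at one height, 55 to 80 mm apart, can press it and push the coupon at once.
- nose (a point): Underside of the clip's nose, a round steel bar 20 mm long (fixture x -10 to 10), radius 4 mm, at fixture y = -6 mm over the channel, on a flat arm whose top is 29 mm above the table at rest, about 39 mm when open.
- coupling: Bystander: upright copper tube coupling, 28 mm diameter, 30 mm high, standing on the fixture's base plate. Origin under its centre.
- fitting: Bystander: upright brass fitting, 26 mm diameter, 34 mm high, standing on the fixture's base plate. Origin under its centre.
- flux_jar: Bystander: white jar with a screw cap, 54 mm diameter, 55 mm high, beyond the fixture. Origin under its centre.
- pot: Bystander: open steel pot, 72 mm diameter, 70 mm high, beyond the fixture. Origin under its centre.
- wrench: Bystander: steel wrench lying at one side of the bench, origin under its middle, long axis x.
- screwdriver: Bystander: screwdriver lying at one side of the bench, long axis x.
- offcut: Bystander: small copper plate 40 x 30 x 6 mm lying flat on the bench to the left of the fixture. It is not the coupon.
- coupon: The same coupon as a body; its origin is the centre of its underside, 4 mm below its centre.
Mind the look-alikes: they are no part of the job. What is shaped like the coupon but black or blue is not meant.

How it is judged:
By the outcome, as a careful person would: the job done as asked, in the order asked, and still so for the second after the job is handed in, with the robot touching nothing.
It also fails if it takes over 38 s, if anything falls off the work surface, if the arm or the gripper's body presses on something with over 40 N, if the wrist force passes 120 N, or if a joint passes its speed limit or range.

## Working session

There is one attempt and no reset: what is moved stays moved. The work goes in short steps, Python scripts to look and compute and a tool call to move; the robot and the scene stay as the last step left them, time stands still between calls to the robot, and variables do not carry over. Pictures are saved under pics/ and viewed, and the job is handed in when it is done.

Besides the shell and the picture viewer there is one more tool, called after "Request:" by a JSON object that holds its "op" and its "data", one argument or row to a line. drive_tool: Moves the arm, as the interface text tells. Its arguments: {"type":"object","properties":{"commands":{"type":"string"},"newtons":{"type":"number"}},"required":["commands"]}

```bash
mkdir -p pics; ls; python3 - <<'E'
from station import ctrl
import cv2, numpy as np
o=ctrl.get_obs()
for k,v in o.items(): print(k,np.round(v,4))
print(ctrl.grip_point_offset)
for n in("top","side"):
    im,d=ctrl.get_image(n); cv2.imwrite(f"pics/{n}0.png",im); np.save(f"pics/{n}0.npy",d)
    c=ctrl.camera_info(n); print(n,np.round(c["K"],1).tolist(),np.round(c["T"],4).tolist())
E
```

```text
pics
t 0.0
q [ 1.025   0.0533  1.6143 -0.      1.476  -0.119 ]
dq [ 0.0019 -0.0011  0.0005  0.0008 -0.0032 -0.0003]
effort [ 9.00000e-04 -3.93686e+01 -3.70179e+01  1.00000e-04  7.00000e-03
 -0.00000e+00]
tool_pos [0.2584 0.5684 0.2301]
tool_rot [ 0.3332  1.5454 -0.3362]
contact_force [ 0.2964 -0.4511 -0.1907]
wrist_torque [ 0.0205  0.0037 -0.0446]
opening 0.0854
0.0187
top [[472.0, 0.0, 321.0], [0.0, 472.0, 204.7], [0.0, 0.0, 1.0]] [[-0.0071, -0.9935, 0.1136, 0.3881], [-0.9998, 0.0047, -0.0215, 0.0189], [0.0208, -0.1138, -0.9933, 1.5774], [0.0, 0.0, 0.0, 1.0]]
side [[471.9, 0.0, 310.6], [0.0, 471.9, 194.3], [0.0, 0.0, 1.0]] [[-0.9925, -0.076, 0.0956, 0.469], [-0.1219, 0.6614, -0.7401, 0.8851], [-0.007, -0.7462, -0.6657, 0.8541], [0.0, 0.0, 0.0, 1.0]]
```

View pics/top0.png

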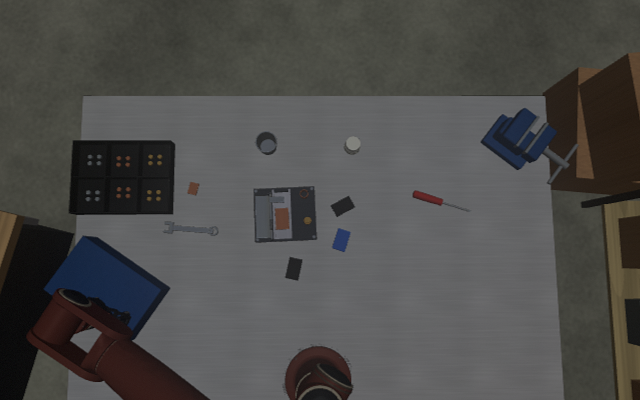

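View pics/side0.png

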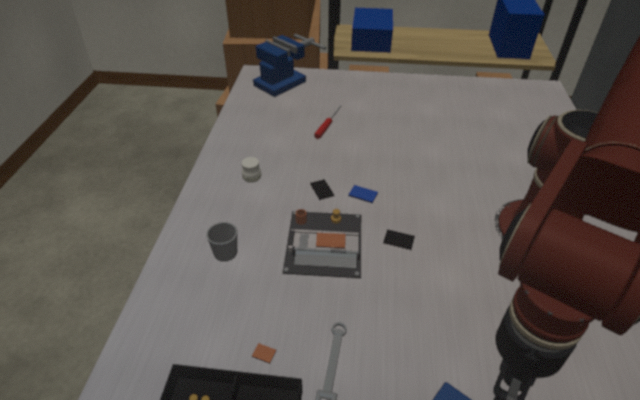

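The top view shows the fixture at about (285,214) with the copper coupon at about (282,218). The bar is on the image's left (+y world) and the nose looks to be on the far side. I'll zoom in on both views.

```bash
python3 - <<'E'
import cv2
im=cv2.imread("pics/top0.png"); cv2.imwrite("pics/top0z.png",cv2.convertScaleAbs(cv2.resize(im[175:255,240:350],None,fx=7,fy=7,interpolation=cv2.INTER_CUBIC),alpha=1.6))
im=cv2.imread("pics/side0.png"); cv2.imwrite("pics/side0z.png",cv2.convertScaleAbs(cv2.resize(im[200:285,275:375],None,fx=7,fy=7,interpolation=cv2.INTER_CUBIC),alpha=1.6))
E
```

```text
(no output)
```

View pics/top0z.png

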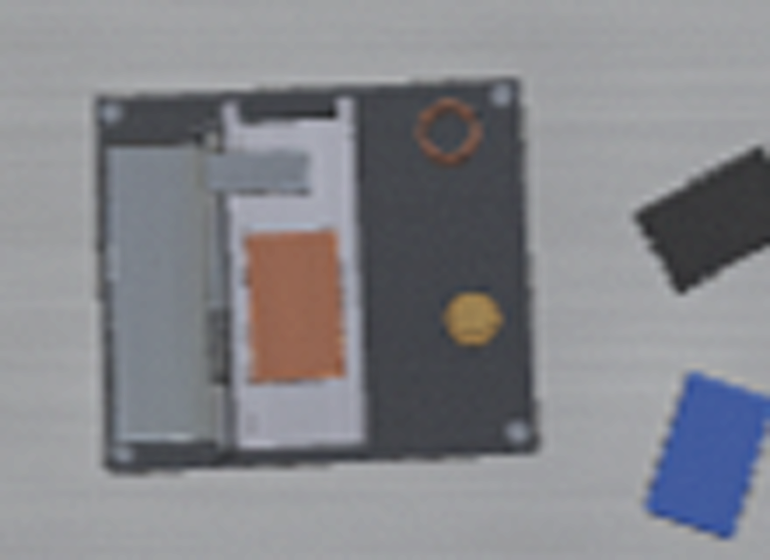

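View pics/side0z.png

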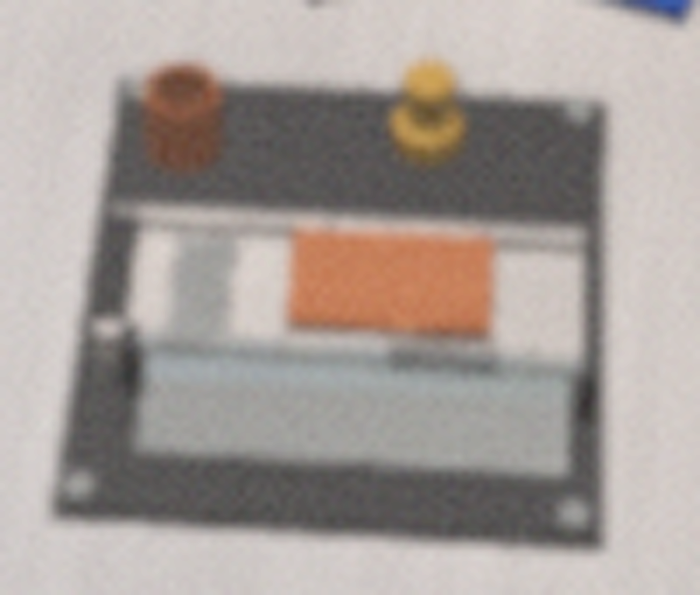

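```bash
cat > h.py <<'E'
import cv2, numpy as np
from station import ctrl
def cast(n,px,z):
    c=ctrl.camera_info(n);K=np.array(c["K"]);T=np.array(c["T"])
    px=np.atleast_2d(np.asarray(px,float))
    r=(np.linalg.inv(K)@np.c_[px,np.ones(len(px))].T); r=T[:3,:3]@r
    o=T[:3,3]; s=(z-o[2])/r[2]
    return (o[:,None]+r*s).T
def proj(n,P):
    c=ctrl.camera_info(n);K=np.array(c["K"]);T=np.linalg.inv(np.array(c["T"]))
    P=np.atleast_2d(P); q=K@(T[:3,:3]@P.T+T[:3,3:]); return (q[:2]/q[2]).T
E
cat > m.py <<'E'
from h import *
import sys
for n,roi in (("top",(175,255,240,324)),("side",(203,285,277,370))):
    im=cv2.imread(f"pics/{n}{sys.argv[1]}.png"); a,b,c,d=roi
    S=8; z=cv2.resize(im[a:b,c:d],None,fx=S,fy=S,interpolation=cv2.INTER_CUBIC)
    topx=lambda p:(np.asarray(p,float)+.5)/S-.5+[c,a]
    g=cv2.cvtColor(z,cv2.COLOR_BGR2GRAY); hsv=cv2.cvtColor(z,cv2.COLOR_BGR2HSV)
    bench=np.median(g[:30]); dark=np.percentile(g,8); m=(g<(bench+dark)/2).astype(np.uint8)
    m=cv2.morphologyEx(m,cv2.MORPH_OPEN,np.ones((9,9)))
    k,l,st,_=cv2.connectedComponentsWithStats(m); 
    pts=cv2.findNonZero((np.isin(l,[i for i in range(1,k) if st[i,4]>1500])).astype(np.uint8)).reshape(-1,2)
    hull=cv2.convexHull(pts).reshape(-1,2)
    w=cast(n,topx(hull),.006)[:,:2]*1000
    r=cv2.minAreaRect(w.astype(np.float32)); print(n,"plate",np.round(r[0],1),np.round(r[1],1),r[2])
    print(np.round(cv2.boxPoints(r),1).tolist())
    cv2.drawContours(z,[hull.reshape(-1,1,2)],-1,(0,255,0),1)
    o=((hsv[...,0]<14)&(hsv[...,1]>110)).astype(np.uint8)
    k,l,st,ce=cv2.connectedComponentsWithStats(o); 
    for i in range(1,k):
        if st[i,4]>4000:
            h=cv2.findContours((l==i).astype(np.uint8),0,1)[0][0].reshape(-1,2)
            w=cast(n,topx(h),.024)[:,:2]*1000
            r2=cv2.minAreaRect(w.astype(np.float32)); print(n,"copper",st[i,4],np.round(r2[0],1),np.round(r2[1],1),r2[2])
            cv2.drawContours(z,[h.reshape(-1,1,2)],-1,(255,0,0),1)
    cv2.imwrite(f"pics/{n}m{sys.argv[1]}.png",z)
E
python3 m.py 0
```

```text
top plate [537.5 106.9] [181.8 206.6] 2.3930411338806152
[[442.3999938964844, 206.39999389648438], [451.0, -0.10000000149011612], [632.5999755859375, 7.5], [624.0, 214.0]]
top copper 14589 [521.2 115.2] [66.2 39.7] 3.3078150749206543
side plate [538. 107.] [179.1 215.9] 2.3048532009124756
[[444.20001220703125, 211.3000030517578], [452.8999938964844, -4.400000095367432], [631.9000244140625, 2.799999952316284], [623.2000122070312, 218.5]]
side copper 5804 [603.7  47.4] [24.4 47.6] 1.6741507053375244
side copper 22439 [521.5 118.8] [66.1 42.5] 2.63118577003479
```

```bash
cat >> h.py <<'E'
from scipy.spatial.transform import Rotation as Rn
TH=np.deg2rad(2.37); RF=np.array([[np.cos(TH),-np.sin(TH)],[np.sin(TH),np.cos(TH)]])
C=np.array([.5377,.1070]); O=C-RF@np.array([-.048,-.009])
def f2w(p): p=np.asarray(p,float); return np.r_[O+RF@p[:2],p[2]]
def w2f(p): p=np.asarray(p,float); return np.r_[RF.T@(p[:2]-O),p[2]]
def tool():
    o=ctrl.get_obs(); R=Rn.from_rotvec(o["tool_rot"]).as_matrix(); return o,R
def rep(target=None):
    o,R=tool(); p=np.array(o["tool_pos"])
    print("t",round(float(o["t"]),2),"fix mm",np.round(w2f(p)*1000,1),"open",round(float(o["opening"])*1000,1),"F",np.round(o["contact_force"],1))
    Y=R[:2,1]; a=np.degrees(np.arctan2(*(RF.T@Y)[::-1])); print("tool y angle in fixture deg",round(a,2),"tool x",np.round(R[:,0],3))
    if target is not None: print("shift units (tool xyz)",np.round(R.T@(f2w(target)-p)/.04,2))
E
python3 - <<'E'
from h import *
print(O, w2f([.5213,.117,0])*1000); o,R=tool(); print(np.round(R,3), o["q"][5])
rep([-.118,.031,.10])
E
```

```text
[0.58528677 0.11797722] [-63.97244667   1.66962733   0.        ]
[[-0.001  0.414  0.91 ]
 [-0.002  0.91  -0.414]
 [-1.    -0.002 -0.   ]] -0.1189809683313231
t 0.1 fix mm [-308.   463.6  230.2] open 85.7 F [-0.9  0.6 -0. ]
tool y angle in fixture deg 63.18 tool x [-0.001 -0.002 -1.   ]
shift units (tool xyz) [ 3.27 -7.5   9.12]
```

```bash
python3 - <<'E'
from h import *
# overlay of known fixture points as a check
P=[(-.138,-.111,.006),(.042,-.111,.006),(.042,.093,.006),(-.138,.093,.006),(.025,0,.016),(-.130,-.024,.021),(-.130,.024,.021),(.015,.086,.030),(-.125,.086,.030),(0,-.006,.029),(-.099,0,.024),(-.099,.022,.024),(-.099,-.022,.024),(-.029,-.022,.024),(-.029,.022,.024)]
for n,(a,b,c,d) in (("top",(175,255,240,324)),("side",(203,285,277,370))):
    z=cv2.imread(f"pics/{n}m0.png")
    for p in P:
        q=(proj(n,f2w(p))[0]-[c,a]+.5)*8-.5; cv2.circle(z,tuple(int(v) for v in q),3,(0,0,255),-1)
    cv2.imwrite(f"pics/{n}o0.png",z)
z=np.zeros((1,1))
A=cv2.imread("pics/topo0.png");B=cv2.imread("pics/sideo0.png")
cv2.imwrite("pics/both0.png",cv2.resize(cv2.hconcat([A,cv2.resize(B,(int(B.shape[1]*A.shape[0]/B.shape[0]),A.shape[0]))]),(800,370)))
E
```

```text
(no output)
```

View pics/both0.png

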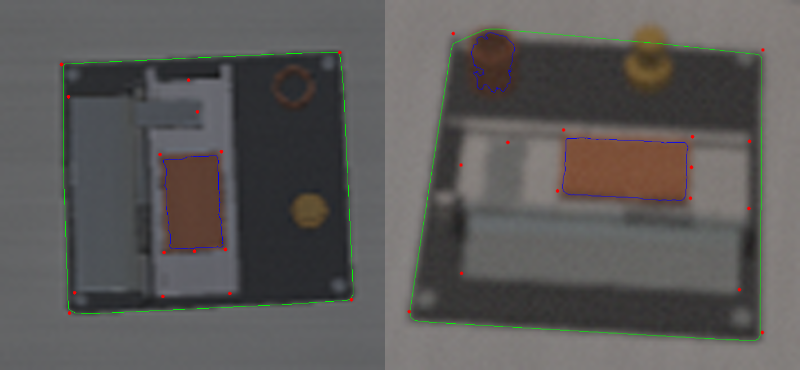

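Overlaying the fixture model's points on both views matches to about 1–2 mm. The coupon is at fixture x ≈ -64, with its trailing edge near -99. I'm moving over now with the jaws along the fixture's y axis.

Request:
{"op": "drive_tool", "data": {
  "commands": "-0.4 1 -3.75 4.56 -5.36;-0.4 1 -3.75 4.56 -5.36;-0.4 1 -3.75 4.56 -5.36;-0.4 1 -3.75 4.56 -5.36;-0.4 1 -3.75 4.56 -5.36;-0.4 1 -3.75 4.56 -5.36;-0.4 1 -3.75 4.56 -5.36;-0.4 1 -3.75 4.56 -5.36",
  "newtons": 20
}}

```text
t: 0.77
tool_pos: [0.3629, 0.3553, 0.1904]
tool_rot: [-0.03, 1.572, 0.029]
contact_force: [-0.5, 0.3, 0.7]
opening: 0.0598
```

```bash
python3 - <<'E'
from h import *
rep([-.118,.031,.10])
E
```

```text
t 0.77 fix mm [-212.4  246.3  190.4] open 59.8 F [-0.5  0.3  0.7]
tool y angle in fixture deg 89.78 tool x [-0.001 -0.001 -1.   ]
shift units (tool xyz) [ 2.26 -5.37  2.38]
```

Request:
{"op": "drive_tool", "data": {
  "commands": "-0.4 1.5 -5.37 2.36 0;-0.4 1.5 -5.37 2.36 0;-0.4 1.5 -5.37 2.36 0;-0.4 2.26 -5.37 2.36 0;-0.4 2.26 -5.37 2.36 0;-0.4 2.26 -5.37 2.36 0;-0.4 2.26 -5.37 2.36 0;-0.4 2.26 -5.37 2.36 0"
}}

```text
t: 1.43
tool_pos: [0.4654, 0.1454, 0.0994]
tool_rot: [-0.03, 1.574, 0.03]
contact_force: [0.7, 0.3, -0.1]
opening: 0.0597
```

```bash
python3 - <<'E'
from h import *
rep([-.117,.031,.055])
for n in("top","side"):
    im,d=ctrl.get_image(n); cv2.imwrite(f"pics/{n}1.png",im)
a=cv2.convertScaleAbs(cv2.resize(cv2.imread("pics/side1.png")[170:290,270:400],None,fx=5,fy=5,interpolation=cv2.INTER_CUBIC),alpha=1.4)
cv2.imwrite("pics/side1z.png",a[:600])
E
```

```text
t 1.43 fix mm [-118.7   32.4   99.4] open 59.7 F [ 0.7  0.3 -0.1]
tool y angle in fixture deg 89.85 tool x [-0.003 -0.    -1.   ]
shift units (tool xyz) [ 1.11 -0.04  0.05]
```

View pics/side1z.png

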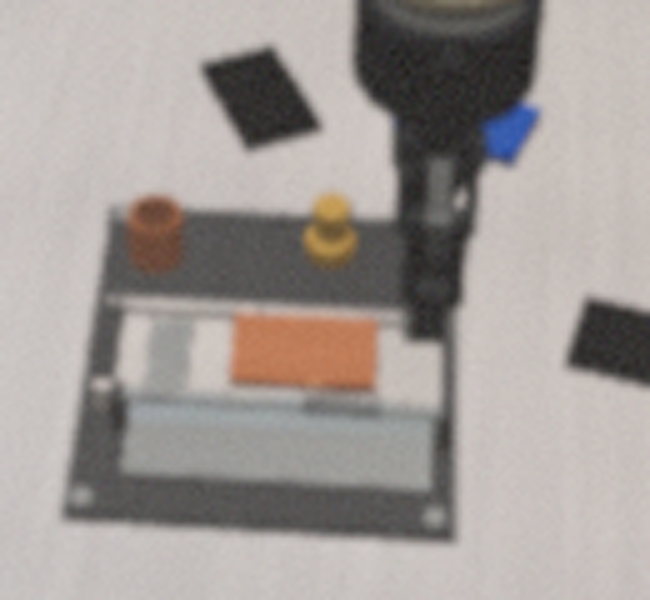

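View pics/top1.png

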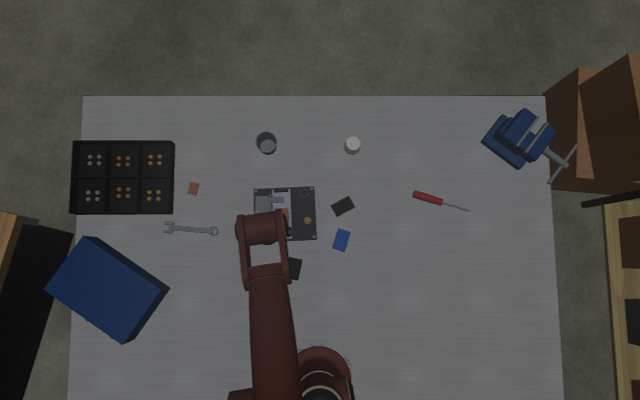

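```bash
python3 - <<'E'
from h import *
for z in (.09,.1,.105,.11,.12): print(z,proj("side",f2w([-.1187,.0694,z]))[0], proj("side",f2w([-.1297,.0694,z]))[0],proj("side",f2w([-.1077,.0694,z]))[0])
E
```

```text
0.09 [354.7464309  242.87470149] [359.81232157 243.15370572] [349.68757598 242.59608476]
0.1 [355.00167631 239.74420847] [360.10078141 240.02284104] [349.90969921 239.4659654 ]
0.105 [355.1305506  238.16361169] [360.24642677 238.44204582] [350.02184924 237.88556805]
0.11 [355.26027024 236.57264713] [360.39302816 236.85087422] [350.13473439 236.29481152]
0.12 [355.52227901 233.35920398] [360.68913689 233.63699054] [350.36273914 233.08181086]
```

Request:
{"op": "drive_tool", "data": {
  "commands": "-0.4 1 -0.03 0.05 0;-0.4 1.7 -0.03 0.05 0;-0.4 1.7 -0.03 0.05 0;-0.4 1.7 -0.03 0.05 0;-0.4 1.7 -0.03 0.05 0"
}}

```text
t: 1.95
tool_pos: [0.469, 0.1463, 0.035]
tool_rot: [-0.033, 1.568, 0.034]
contact_force: [0.4, -1.0, -0.3]
opening: 0.06
```

```bash
python3 - <<'E'
from h import *
rep([-.117,.031,.022])
im,d=ctrl.get_image("side"); cv2.imwrite("pics/side2.png",im)
a=cv2.convertScaleAbs(cv2.resize(im[170:290,270:400],None,fx=5,fy=5,interpolation=cv2.INTER_CUBIC),alpha=1.4)
cv2.imwrite("pics/side2z.png",a[:600])
E
```

```text
t 1.95 fix mm [-115.    33.1   35. ] open 60.0 F [ 0.4 -1.  -0.3]
tool y angle in fixture deg 90.09 tool x [ 0.003  0.001 -1.   ]
shift units (tool xyz) [ 0.32 -0.05 -0.05]
```

View pics/side2z.png

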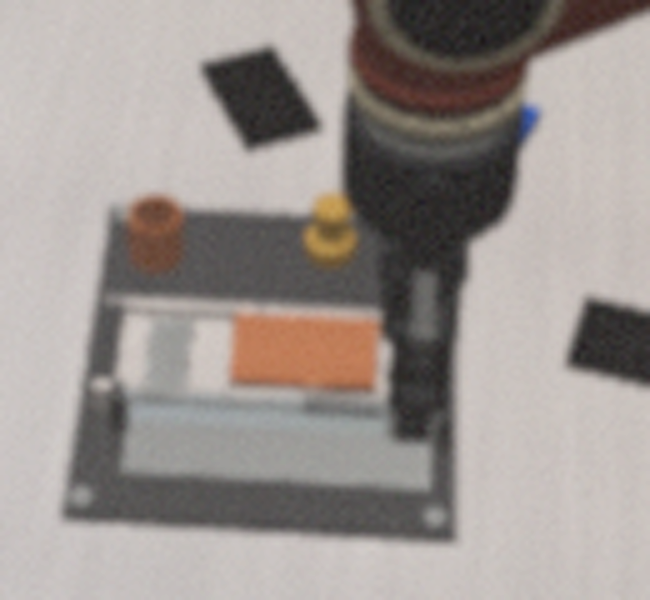

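Request:
{"op": "drive_tool", "data": {
  "commands": "-0.4 0.15 -0.05 -0.05 0;-0.4 0.3 -0.05 -0.05 0;-0.4 0.35 -0.05 -0.05 0;-0.4 0.35 -0.05 -0.05 0;-0.4 0.35 -0.05 -0.05 0"
}}

```text
t: 2.42
tool_pos: [0.4664, 0.143, 0.0195]
tool_rot: [-0.032, 1.57, 0.032]
contact_force: [0.1, -0.5, 3.3]
opening: 0.0595
```

```bash
python3 - <<'E'
from h import *
rep([-.117,.031,.014])
E
```

```text
t 2.42 fix mm [-117.7   29.9   19.5] open 59.5 F [ 0.1 -0.5  3.3]
tool y angle in fixture deg 89.96 tool x [ 0.001  0.    -1.   ]
shift units (tool xyz) [0.14 0.03 0.02]
```

Request:
{"op": "drive_tool", "data": {
  "commands": "-0.4 0.04 0.02 0 0;-0.4 0.08 0.02 0 0;-0.4 0.1 0.02 0 0;-0.4 0.1 0.02 0 0"
}}

```text
t: 2.75
tool_pos: [0.4665, 0.1432, 0.0157]
tool_rot: [-0.033, 1.57, 0.031]
contact_force: [-1.9, -3.6, 7.6]
opening: 0.06
```

```bash
python3 - <<'E'
from h import *
rep([-.117,.031,.014])
E
```

```text
t 2.75 fix mm [-117.7   30.1   15.7] open 60.0 F [-1.9 -3.6  7.6]
tool y angle in fixture deg 89.99 tool x [ 0.001 -0.001 -1.   ]
shift units (tool xyz) [0.04 0.02 0.02]
```

Request:
{"op": "drive_tool", "data": {
  "commands": "-0.4 0.03 0 0 0;-0.4 0.06 0 0 0;-0.4 0.06 0 0 0;-0.4 0.06 0 0 0"
}}

```text
t: 3.08
tool_pos: [0.4665, 0.143, 0.0138]
tool_rot: [-0.034, 1.57, 0.031]
contact_force: [-4.4, -5.3, 11.7]
opening: 0.0595
```

```bash
python3 - <<'E'
from h import *
rep([-.117,.031,.014])
im,d=ctrl.get_image("side"); cv2.imwrite("pics/side3.png",im)
a=cv2.convertScaleAbs(cv2.resize(im[170:290,270:400],None,fx=5,fy=5,interpolation=cv2.INTER_CUBIC),alpha=1.4)
cv2.imwrite("pics/side3z.png",a[:600]); rep()
E
```

```text
t 3.08 fix mm [-117.6   29.9   13.8] open 59.5 F [-4.4 -5.3 11.7]
tool y angle in fixture deg 90.01 tool x [ 0.    -0.002 -1.   ]
shift units (tool xyz) [-0.    0.03  0.02]
t 3.13 fix mm [-117.6   29.9   13.8] open 59.7 F [-3.2 -4.4 10.2]
tool y angle in fixture deg 90.0 tool x [ 0.    -0.002 -1.   ]
```

View pics/side3z.png

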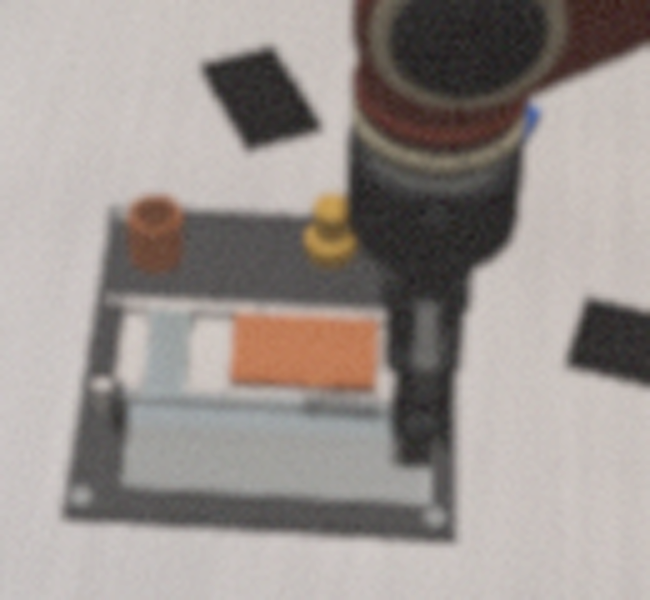

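```bash
python3 - <<'E'
from h import *
for z in (.015,.017,.019,.021,.025,.030): print(z,[np.round((proj("side",f2w([x,.086,z]))[0]-[270,170])*5+2,1).tolist() for x in(-.06,.010)])
a=cv2.imread("pics/side3.png");b=cv2.imread("pics/side0.png")
for c in (300,310,320,330): 
    print(c,"open",a[258:275,c].mean(1).astype(int).tolist(),"rest",b[258:275,c].mean(1).astype(int).tolist())
E
```

```text
0.015 [[286.3, 498.5], [132.7, 489.4]]
0.017 [[286.4, 495.6], [132.6, 486.6]]
0.019 [[286.5, 492.8], [132.5, 483.7]]
0.021 [[286.5, 489.9], [132.4, 480.9]]
0.025 [[286.7, 484.2], [132.1, 475.2]]
0.03 [[286.9, 477.1], [131.8, 468.0]]
300 open [115, 113, 115, 114, 114, 115, 112, 114, 107, 95, 76, 62, 61, 62, 61, 60, 83] rest [99, 98, 100, 100, 99, 98, 86, 64, 55, 55, 56, 53, 56, 54, 52, 54, 75]
310 open [112, 112, 114, 112, 113, 114, 114, 111, 112, 102, 79, 63, 56, 60, 64, 55, 67] rest [101, 101, 99, 99, 100, 98, 88, 71, 60, 50, 52, 55, 58, 51, 52, 50, 57]
320 open [112, 113, 113, 112, 114, 113, 113, 114, 112, 111, 100, 78, 59, 59, 62, 58, 58] rest [102, 99, 101, 100, 99, 101, 98, 86, 69, 54, 54, 53, 54, 52, 54, 56, 54]
330 open [113, 113, 115, 114, 115, 114, 111, 113, 112, 113, 103, 85, 68, 60, 58, 62, 59] rest [100, 99, 98, 101, 101, 99, 100, 94, 78, 64, 52, 54, 52, 52, 53, 53, 53]
```

The edge shift in the image puts the clip at about 0.22 rad (far edge at z ≈ 19 mm), so it is open. Now I push in stages.

Request:
{"op": "drive_tool", "data": {
  "commands": "-0.4 0 0.02 0.08 0;-0.4 0 0.02 0.16 0;-0.4 0 0.02 0.24 0;-0.4 0 0.02 0.32 0;-0.4 0 0.02 0.4 0;-0.4 0 0.02 0.48 0;-0.4 0 0.02 0.56 0;-0.4 0 0.02 0.6 0"
}}

```text
t: 3.8
tool_pos: [0.4885, 0.1458, 0.0129]
tool_rot: [-0.032, 1.575, 0.033]
contact_force: [-8.5, -0.5, 12.3]
opening: 0.0599
```

```bash
cat > look.py <<'E'
from h import *
import sys
k=sys.argv[1]; rep([-.056,.031,.0138])
im,d=ctrl.get_image("side"); cv2.imwrite(f"pics/side{k}.png",im)
a=cv2.convertScaleAbs(cv2.resize(im[170:290,270:400],None,fx=5,fy=5,interpolation=cv2.INTER_CUBIC),alpha=1.4)
cv2.imwrite(f"pics/side{k}z.png",a[:600]); rep()
E
python3 look.py 4
```

```text
t 3.8 fix mm [-95.5  31.8  12.9] open 59.9 F [-8.5 -0.5 12.3]
tool y angle in fixture deg 90.0 tool x [-0.005  0.    -1.   ]
shift units (tool xyz) [-0.03 -0.02  0.99]
t 3.85 fix mm [-95.4  31.8  12.9] open 59.6 F [-7.4 -0.3 10.6]
tool y angle in fixture deg 90.0 tool x [-0.005  0.    -1.   ]
```

View pics/side4z.png

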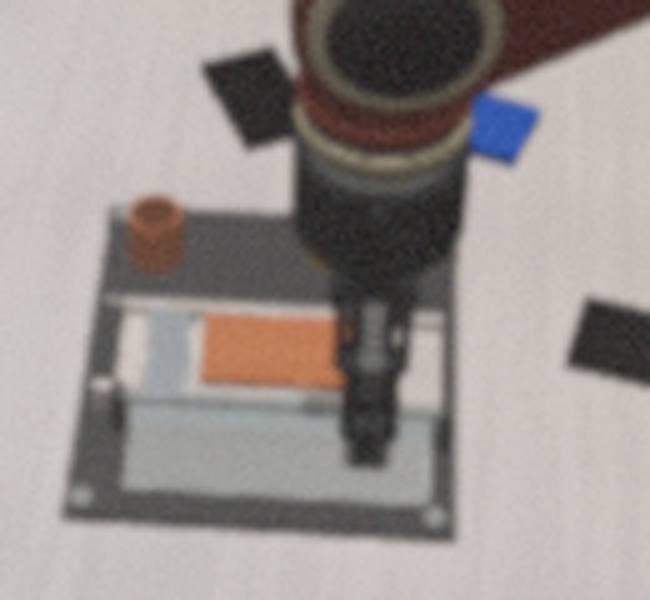

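Request:
{"op": "drive_tool", "data": {
  "commands": "-0.4 -0.02 -0.02 0.1 0;-0.4 -0.02 -0.02 0.2 0;-0.4 -0.02 -0.02 0.3 0;-0.4 -0.02 -0.02 0.4 0;-0.4 -0.02 -0.02 0.5 0;-0.4 -0.02 -0.02 0.6 0;-0.4 -0.02 -0.02 0.7 0;-0.4 -0.02 -0.02 0.75 0"
}}

```text
t: 4.52
tool_pos: [0.5185, 0.1462, 0.0136]
tool_rot: [-0.032, 1.575, 0.033]
contact_force: [-7.4, -0.4, 10.3]
opening: 0.0597
```

```bash
python3 look.py 5
```

```text
t 4.52 fix mm [-65.5  31.   13.6] open 59.7 F [-7.4 -0.4 10.3]
tool y angle in fixture deg 90.0 tool x [-0.005  0.    -1.   ]
shift units (tool xyz) [-0.01  0.    0.24]
t 4.57 fix mm [-65.3  30.9  13.7] open 59.8 F [-6.8 -0.1 10.6]
tool y angle in fixture deg 90.0 tool x [-0.004  0.    -1.   ]
```

View pics/side5z.png

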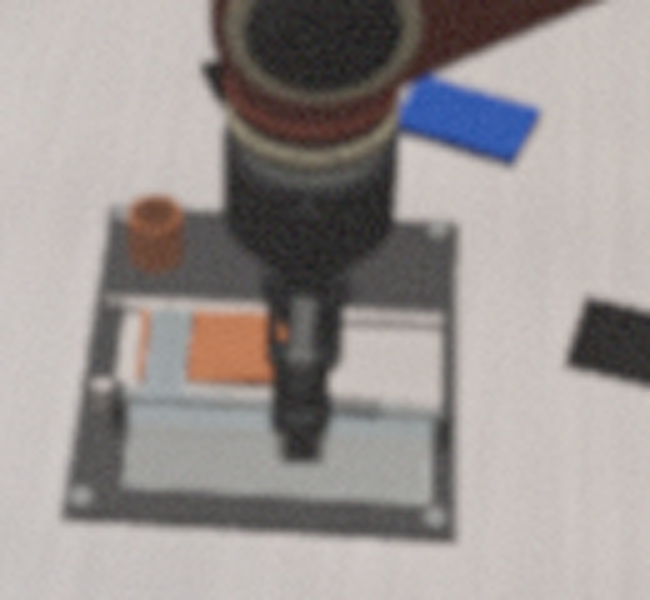

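The coupon has passed under the nose, with its leading edge at zoom column ≈ 138 and about 7–9 mm to go. I'll approach the stop gently and watch the force.

Request:
{"op": "drive_tool", "data": {
  "commands": "-0.4 0 0 0.04 0;-0.4 0 0 0.08 0;-0.4 0 0 0.12 0;-0.4 0 0 0.14 0;-0.4 0 0 0.16 0;-0.4 0 0 0.16 0"
}}

```text
t: 5.07
tool_pos: [0.5246, 0.1464, 0.0136]
tool_rot: [-0.032, 1.576, 0.033]
contact_force: [-7.9, 0.1, 10.7]
opening: 0.0597
```

Request:
{"op": "drive_tool", "data": {
  "commands": "-0.4 0 0 0.02 0;-0.4 0 0 0.04 0;-0.4 0 0 0.04 0"
}}

```text
t: 5.32
tool_pos: [0.5261, 0.1465, 0.0136]
tool_rot: [-0.032, 1.576, 0.033]
contact_force: [-8.3, 0.1, 11.1]
opening: 0.06
```

```bash
python3 look.py 6
```

```text
t 5.32 fix mm [-58.   30.9  13.6] open 60.0 F [-8.3  0.1 11.1]
tool y angle in fixture deg 90.0 tool x [-0.005  0.    -1.   ]
shift units (tool xyz) [-0.01  0.    0.05]
t 5.37 fix mm [-58.   30.9  13.6] open 59.9 F [-8.1  0.2 11. ]
tool y angle in fixture deg 90.0 tool x [-0.005  0.    -1.   ]
```

View pics/side6z.png

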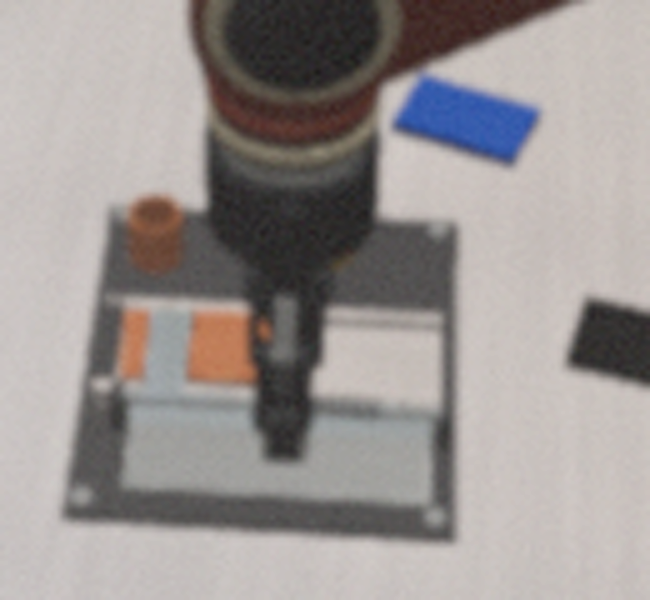

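Request:
{"op": "drive_tool", "data": {
  "commands": "-0.4 0 0 0.02 0;-0.4 0 0 0.04 0;-0.4 0 0 0.04 0"
}}

```text
t: 5.62
tool_pos: [0.5276, 0.1465, 0.0136]
tool_rot: [-0.032, 1.576, 0.033]
contact_force: [-8.7, 0.2, 11.3]
opening: 0.0599
```

Request:
{"op": "drive_tool", "data": {
  "commands": "-0.4 0 0 0.02 0;-0.4 0 0 0.04 0;-0.4 0 0 0.04 0"
}}

```text
t: 5.87
tool_pos: [0.5278, 0.1465, 0.0133]
tool_rot: [-0.032, 1.58, 0.032]
contact_force: [-13.1, -1.0, 14.7]
opening: 0.0596
```

Request:
{"op": "drive_tool", "data": {
  "commands": "-0.4 0 0 0.02 0;-0.4 0 0 0.04 0;-0.4 0 0 0.04 0"
}}

```text
t: 6.12
tool_pos: [0.528, 0.1465, 0.0131]
tool_rot: [-0.032, 1.583, 0.032]
contact_force: [-17.5, -1.4, 19.1]
opening: 0.0596
```

```bash
python3 look.py 7
```

```text
t 6.12 fix mm [-56.   30.9  13.1] open 59.6 F [-17.5  -1.4  19.1]
tool y angle in fixture deg 89.96 tool x [-0.013 -0.001 -1.   ]
shift units (tool xyz) [-0.02  0.    0.  ]
t 6.17 fix mm [-56.   30.9  13.1] open 59.7 F [-17.7  -0.2  18.5]
tool y angle in fixture deg 89.96 tool x [-0.013 -0.001 -1.   ]
```

View pics/side7z.png

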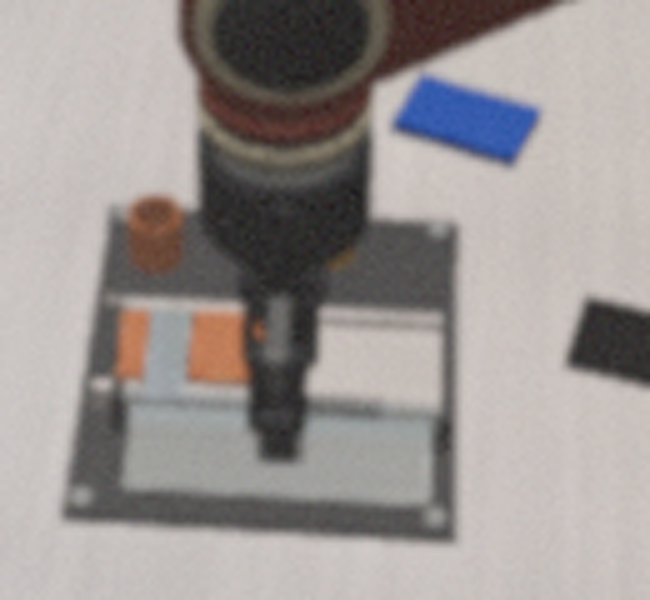

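The coupon is home: the finger face is at x = -45 (TCP -56), motion has stopped and the push force is up to 17 N. I'll ease back while the bar is still down, then lift.

Request:
{"op": "drive_tool", "data": {
  "commands": "-0.4 0 0 -0.04 0;-0.4 0 0 -0.08 0;-0.4 0 0 -0.12 0;-0.4 0 0 -0.16 0;-0.4 0 0 -0.16 0;-0.4 0 0 -0.16 0"
}}

```text
t: 6.67
tool_pos: [0.5279, 0.1468, 0.015]
tool_rot: [-0.03, 1.567, 0.033]
contact_force: [-0.6, 0.8, 8.2]
opening: 0.0602
```

```bash
python3 look.py 8
```

```text
t 6.67 fix mm [-56.2  31.1  15. ] open 60.2 F [-0.6  0.8  8.2]
tool y angle in fixture deg 89.93 tool x [ 0.003  0.001 -1.   ]
shift units (tool xyz) [ 0.03 -0.    0.  ]
t 6.72 fix mm [-56.2  31.1  15.1] open 59.9 F [-0.6  0.1  8.7]
tool y angle in fixture deg 89.93 tool x [ 0.003  0.001 -1.   ]
```

View pics/side8z.png

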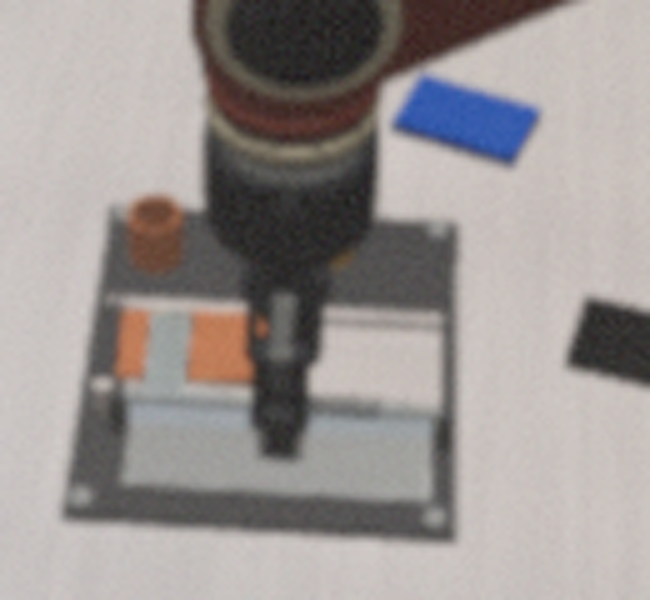

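Request:
{"op": "drive_tool", "data": {
  "commands": "-0.4 0.02 0 -0.04 0;-0.4 0.02 0 -0.08 0;-0.4 0.02 0 -0.1 0;-0.4 0.02 0 -0.1 0;-0.4 0.02 0 -0.1 0"
}}

```text
t: 7.13
tool_pos: [0.5264, 0.1466, 0.0156]
tool_rot: [-0.03, 1.561, 0.033]
contact_force: [4.6, 1.5, 7.3]
opening: 0.0597
```

```bash
python3 look.py 9
```

```text
t 7.13 fix mm [-57.6  31.   15.6] open 59.7 F [4.6 1.5 7.3]
tool y angle in fixture deg 89.92 tool x [ 0.009  0.002 -1.   ]
shift units (tool xyz) [ 0.05 -0.    0.04]
t 7.18 fix mm [-57.6  31.   15.6] open 59.9 F [4.  1.1 7.6]
tool y angle in fixture deg 89.92 tool x [ 0.009  0.002 -1.   ]
```

Request:
{"op": "drive_tool", "data": {
  "commands": "-0.4 -0.05 0 -0.04 0;-0.4 -0.1 0 -0.06 0;-0.4 -0.2 0 -0.06 0;-0.4 -0.35 0 -0.06 0;-0.4 -0.6 0 -0.06 0;-0.4 -1 0 -0.06 0;-0.4 -1.6 0 -0.06 0;-0.4 -2 0 -0.06 0"
}}

```text
t: 7.85
tool_pos: [0.5201, 0.146, 0.0945]
tool_rot: [-0.032, 1.57, 0.032]
contact_force: [-0.1, 0.1, 0.4]
opening: 0.0597
```

Request:
{"op": "drive_tool", "data": {
  "commands": "-0.4 -1 1 -1 0;-0.4 -1.5 2 -2 0;-0.4 -1.5 3 -3 0;-0.4 -1.5 4 -4 0;-0.4 -1.5 4.5 -4 0;-0.4 -1.5 4.5 -4 0;-0.4 -1.5 4.5 -4 0"
}}

```text
t: 8.43
tool_pos: [0.349, 0.3231, 0.1538]
tool_rot: [-0.035, 1.571, 0.039]
contact_force: [1.0, 0.0, 0.7]
opening: 0.0595
```

```bash
python3 - <<'E'
from h import *
rep()
for n in("top","side"):
    im,d=ctrl.get_image(n); cv2.imwrite(f"pics/{n}F.png",im)
A=cv2.imread("pics/topF.png")[175:255,240:350];B=cv2.imread("pics/sideF.png")[195:285,270:400]
f=lambda x:cv2.convertScaleAbs(cv2.resize(x,(390,290),interpolation=cv2.INTER_CUBIC),alpha=1.5)
cv2.imwrite("pics/F.png",cv2.hconcat([f(A),f(B)]))
a=cv2.imread("pics/sideF.png")
for c in (310,320,330): print(c,a[258:275,c].mean(1).astype(int).tolist())
E
python3 m.py F
```

```text
t 8.43 fix mm [-227.6  214.7  153.8] open 59.5 F [1.  0.  0.7]
tool y angle in fixture deg 90.34 tool x [-0.     0.003 -1.   ]
310 [114, 117, 113, 113, 114, 114, 114, 114, 102, 79, 64, 60, 62, 62, 65, 63, 68]
320 [114, 115, 117, 114, 115, 114, 116, 115, 110, 95, 72, 63, 61, 61, 59, 61, 59]
330 [113, 114, 116, 115, 115, 114, 113, 116, 114, 102, 80, 65, 62, 65, 61, 60, 62]
top plate [537.5 106.9] [181.8 206.6] 2.3930411338806152
[[442.3999938964844, 206.39999389648438], [451.0, -0.10000000149011612], [632.7000122070312, 7.5], [624.0, 214.0]]
top copper 9838 [574.9 118.1] [67.9 39.7] 3.241323232650757
side plate [537.9 107.1] [179.5 215.5] 2.3840324878692627
[[443.70001220703125, 211.10000610351562], [452.70001220703125, -4.300000190734863], [632.0, 3.200000047683716], [623.0999755859375, 218.5]]
side copper 5459 [603.5  47.8] [23.7 46.2] 3.8493330478668213
side copper 10592 [558.4 120.4] [32.5 40.8] 2.9830453395843506
```

View pics/F.png

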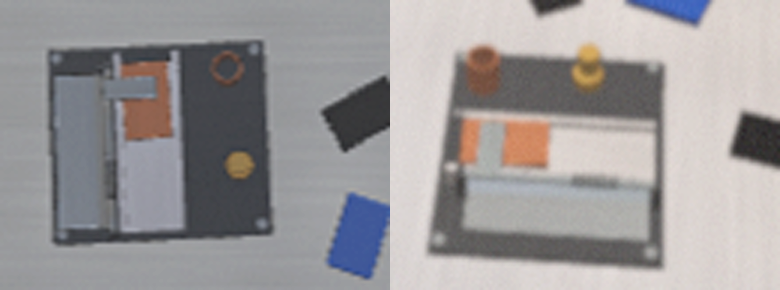

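Top view: the coupon centre is at fixture x ≈ -10 mm (home is -10), and the bar edge sits between rest and open, at about 0.13 rad, so the nose is on the coupon. The bystanders haven't moved and the robot is clear, so I'm handing in.

```bash
python3 - <<'E'
from h import *
print(w2f([.5749,.1181,0])*1000); print(ctrl.finish_job())
E
```

```text
[-10.37280732   0.55219196   0.        ]
the job is handed in; nothing more can be done
None
```

The coupon is loaded and clamped in the clip fixture, and the job is handed in at about 8.5 s on the robot's clock. I held the bar down at about 0.22 rad with one fingertip and pushed the coupon under the nose with the other until it met the end stop. Then I eased back about 1.5 mm with the bar still down, lifted, and moved clear.

**Home:**
- While pushing, motion stopped at the expected finger position (TCP at fixture x = -56 mm) and the push force rose from about 8 N to 17.5 N.
- After release, the top camera put the coupon centre at fixture x ≈ -10.4 mm, y ≈ 0.6 mm, against a target x of -10. That is within the 2 mm calibration error.

**Clamped:** The bar's edge in the side view gives a clip angle of about 0.13 rad, which matches the nose resting on the coupon.

**Surroundings:** The coupling and fitting stand where they were. I saw nothing else moved, and the robot was touching nothing.

**Did not go to plan:**
- When I eased back, the bar fingertip first stuck by friction, so I needed a second small back-off. The clip angle dropped for a moment to an estimated 0.17 to 0.18 rad, still above the 0.14 needed to clear the coupon, and the coupon was already home by then.
- In the final side view the nose arm hides part of the coupon, so only the top view and the contact measurement confirm its position.

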